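# Switch on the vial's heating place with a stylus

### The arm

A 6-joint arm with a two-finger parallel gripper is mounted at the origin on the work surface. World frame = base frame: x ahead of the robot, y to its left, z up, the work surface at z = 0. Lengths are in m, angles in rad, forces in N, time in s.
With the tool pointing down it reaches from about 0.35 to 0.975 m from the base axis. Payload 4.9 kg.
Tool frame: the origin (TCP) lies on the centre line of the jaws, within the pads' length; the fingertips stand 14 mm ahead of it and the grasp point (between the pads) lies 5 mm behind it; z points along the fingers, y is the line along which they close (so a half turn about z gives the same grasp; the last joint's range is limited). The gripper opens to 85 mm and grips with 20 to 120 N. Pads are 22 mm wide; open, the fingers measure 114 mm over their backs; the gripper's body (76 mm by 85 mm) begins 54 mm behind the grasp point. The pads swing forward as they close: fully open they stand 13 mm farther back than shut.
Start: joints at [-1.35, 0.053, 1.613, -0, 1.476, -0.119], TCP at [0.208, -0.589, 0.245] pointing down, gripper open.
Joint ranges: [-3.01, 3.01], [-1.01, 2.22], [0.06, 2.58], [-1.02, 4.17], [0.09, 2.62], [-3.14, 3.14]. Speed limits (rad/s): [2.57, 2.57, 3.14, 3.14, 3.14, 3.14].

### API

Orientations are given as a unit quaternion [w, x, y, z].
In Python, from plant import * gives the robot as it stands.
- The arm moves only by the tool send_rows, never from a script. Its argument "steps" is a list of rows, each an object with "translation": the shift along the tool's x, y, z in cm, a list of three; "delta_rot": the turn, a rotation vector about the tool's x, y, z in rad, a list of three; "jaw": the finger opening in cm, from 0 to 8.54. In form: [{"translation": [dx, dy, dz], "delta_rot": [rx, ry, rz], "jaw": jaw}, ...]. A call has exactly 8 rows; each row is the pose to reach, as a shift and turn from the pose commanded when the call began, along the tool's axes at that moment; what a row does not reach only later rows make up. A row lasts 1/10 s, in which the tool goes at most 50 mm and 8.59 degrees, less where a joint would pass 70% of its speed; a pose out of reach is approached as far as the arm can. A call with a gripper value outside its range is refused whole. The fingers move at their own pace and stop on an object; the grip force is fixed at half the most. Time passes only in rows, so rows that repeat a pose let the fingers close, or fill a call up. It gives the time, the measured TCP pose, the force, the opening and the grip force at its end, in the units of the state.
- state(): the state, without advancing time (a new reading comes with each control period).
- grab_frame(name): name is "scene" or "top" or "wrist"; returns a dict with "pixels" (480x640x3 uint8, blue, green, red), "range_z" (480x640 float32, m along the optical axis (not along the pixel's ray), 0 where there is no reading), "fx", "fy", "cx", "cy" (pixels), "rvec" (rotation vector, rad) and "tvec" (3), from world to camera coordinates, as OpenCV has them. Camera axes: x right, y down, z forward; pixel columns grow to the right and rows downward; lengths in m; the calibration is good to about 2 mm. A picture is of the moment at which its call begins.
- job_done(): hands the job in; it is judged then, once.
The state is a dict: "time": time; "joint_pos": joint angles; "joint_vel": joint speeds; "joint_efforts": joint torques, N m; "tool_pos": TCP position; "tool_rot": TCP orientation; "contact_force": force on the tool from outside, world axes, zero at the start; "ft_torque": the same for the moment, N m; "gripper_width": opening from 0.0 (shut) to 1.0 (fully open); "grasp_force": force on a finger pad.
Only numpy, scipy, OpenCV 4.12 (cv2) and the standard library are available. Lean on these libraries where they do the work, as an engineer would, in place of code of your own. Each camera call takes 0.05 s, during which the arm holds its last target. There are 200 camera calls.

### The job

One vial stands in the six-place vial heater: switch on its heating place by pressing the rocker straight in front of it fully over with the tip of the stylus, the tool with the long plain round handle in the tool stand. Leave the other five rockers off and the vial in its well, keep the gripper itself off the heater, and disturb nothing else. Then hang the stylus back upright in its socket in the stand, fully home, and let go.

Things in the scene. Friction and masses are not known exactly. Their poses are not given: they have to be found in the camera images.
- heater: White six-place vial heater, fixed to the bench, 150 mm (x) x 180 mm (y), deck 58 mm above the bench; origin at the centre of its underside, +z up. On the deck: the well block at +x, the bank of six rockers at -x. Places 1 to 6 run along y at +60, +36, +12, -12, -36, -60 mm; each place has a well and, straight in front of it at the same y, its rocker.
- wells (a point): Centre of the top of the heater's aluminium well block (36 x 156 mm, 25 mm tall); axes as the heater's, of which it lies at x=+35, z=83 mm. Six wells in a row along y, 24 mm pitch: five closed by low round plugs (21 mm wide, 3 mm high), one holding the vial.
- bank (a point): Middle of the rocker row, on the rockers' common hinge line (along y); axes as the heater's, of which it lies at x=-28, z=66 mm. Rockers at 24 mm pitch. Grey guard ribs 6 mm thick, 34 mm long, up to 74 mm above the bench, stand between them and at both ends (clear channel 18 mm), so that only a thin tool gets in.
- vial: Capped brown glass vial, 16 mm diameter, 68 mm tall, loose in one of the six wells (floor 58 mm above the bench, 25 mm deep; it stands out 43 mm). Origin at the centre of its underside, +z up.
- stylus: The stylus: a long plain round white handle (24 mm diameter, 70 mm long) on a straight steel shaft 7 mm in diameter with a rounded tip; 145 mm overall, 60 g or so. Origin at the tip, +z along it towards the handle; the handle runs from z=75 to z=145 mm. It hangs upright in one socket, the handle's lower face on the stand's top, tip 10 mm above the bench.
- stand: Grey tool stand, fixed to the bench, 60 mm (x) x 160 mm (y) x 85 mm tall on a 3 mm rubber foot plate of 80 x 180 mm; origin at the centre of its underside, +z up. Three square sockets 15 mm wide go right through it, at y = +48, 0, -48 mm, x = 0. Each holds one tool; which is which varies.
- ball_tool: Bystander in the stand: the same shaft with a short white handle ending in a 28 mm ball, top 116 mm above its tip. Origin at its tip.
- tee_tool: Bystander in the stand: the same shaft with a short white handle ending in a T bar 46 mm long, 13 mm wide (lying about along the stand's x), top 108 mm above its tip. Origin at its tip.
- reagent_bottle: Bystander: white bottle with black cap, 60 mm diameter, 180 mm tall, between the heater and the stand. Origin at the centre of its underside.
- jar: Bystander: glass jar with blue cap, 60 mm diameter, 120 mm tall. Origin at the centre of its underside.
- mortar: Bystander: white mortar bowl, 96 mm diameter, 55 mm tall. Origin at the centre of its underside.
- flask: Bystander: conical glass flask, 72 mm diameter, 108 mm tall. Origin at the centre of its underside.
- beaker: Bystander: glass beaker, 68 mm diameter, 90 mm tall. Origin at the centre of its underside.
- spatula: Bystander: flat steel spatula lying on the bench, 175 mm long, 5 mm thick, close to the robot. Origin at its underside, 75 mm from the handle's end.
- rocker1 (a joint): Rocker of place 1 (heater y = +60 mm): black paddle 26 (x) x 15 x 6 mm, tilting on its middle. 0 rad = off (the half towards the vials up, its end 73 mm above the bench), 0.6 = fully on (that half down). It stays where left. Press down with about 3 N on that half, 9 mm from the hinge (heater x = -19 mm): there the surface sinks from about z=72 to 66.5 mm.
- rocker2 (a joint): Rocker of place 2 (heater y = +36 mm): black paddle 26 (x) x 15 x 6 mm, tilting on its middle. 0 rad = off (the half towards the vials up, its end 73 mm above the bench), 0.6 = fully on (that half down). It stays where left. Press down with about 3 N on that half, 9 mm from the hinge (heater x = -19 mm): there the surface sinks from about z=72 to 66.5 mm.
- rocker3 (a joint): Rocker of place 3 (heater y = +12 mm): black paddle 26 (x) x 15 x 6 mm, tilting on its middle. 0 rad = off (the half towards the vials up, its end 73 mm above the bench), 0.6 = fully on (that half down). It stays where left. Press down with about 3 N on that half, 9 mm from the hinge (heater x = -19 mm): there the surface sinks from about z=72 to 66.5 mm.
- rocker4 (a joint): Rocker of place 4 (heater y = -12 mm): black paddle 26 (x) x 15 x 6 mm, tilting on its middle. 0 rad = off (the half towards the vials up, its end 73 mm above the bench), 0.6 = fully on (that half down). It stays where left. Press down with about 3 N on that half, 9 mm from the hinge (heater x = -19 mm): there the surface sinks from about z=72 to 66.5 mm.
- rocker5 (a joint): Rocker of place 5 (heater y = -36 mm): black paddle 26 (x) x 15 x 6 mm, tilting on its middle. 0 rad = off (the half towards the vials up, its end 73 mm above the bench), 0.6 = fully on (that half down). It stays where left. Press down with about 3 N on that half, 9 mm from the hinge (heater x = -19 mm): there the surface sinks from about z=72 to 66.5 mm.
- rocker6 (a joint): Rocker of place 6 (heater y = -60 mm): black paddle 26 (x) x 15 x 6 mm, tilting on its middle. 0 rad = off (the half towards the vials up, its end 73 mm above the bench), 0.6 = fully on (that half down). It stays where left. Press down with about 3 N on that half, 9 mm from the hinge (heater x = -19 mm): there the surface sinks from about z=72 to 66.5 mm.
Mind the look-alikes: they are no part of the job. What is shaped like the stylus but brown or pink is not meant.

How it is judged:
On the way, in this order (a step that is already met when the one before it is completed fails the run):
1. the stylus is lifted clear of the stand (z of stylus in the frame of stand above 0.09 m), for 0.1 s.
2. the rocker in front of the vial is pressed fully over by the stylus, the others still off (((y of vial in the frame of heater between 0.054 and 0.066 m and value of joint rocker1 above 0.5 rad and value of joint each of rocker2, rocker3, rocker4, rocker5, rocker6 below 0.2 rad) or (y of vial in the frame of heater between 0.03 and 0.042 m and value of joint rocker2 above 0.5 rad and value of joint each of rocker1, rocker3, rocker4, rocker5, rocker6 below 0.2 rad) or (y of vial in the frame of heater between 0.006 and 0.018 m and value of joint rocker3 above 0.5 rad and value of joint each of rocker1, rocker2, rocker4, rocker5, rocker6 below 0.2 rad) or (y of vial in the frame of heater between -0.018 and -0.006 m and value of joint rocker4 above 0.5 rad and value of joint each of rocker1, rocker2, rocker3, rocker5, rocker6 below 0.2 rad) or (y of vial in the frame of heater between -0.042 and -0.03 m and value of joint rocker5 above 0.5 rad and value of joint each of rocker1, rocker2, rocker3, rocker4, rocker6 below 0.2 rad) or (y of vial in the frame of heater between -0.066 and -0.054 m and value of joint rocker6 above 0.5 rad and value of joint each of rocker1, rocker2, rocker3, rocker4, rocker5 below 0.2 rad)) and contact force between stylus and heater above 0.2 N), for 0.04 s.
At the end, for the whole second after the job is handed in: The rocker of the vial's place is on (over 0.5 of 0.6 rad), the other five are off (under 0.2 rad), the vial stands in its well, and the stylus hangs at rest in a socket of the stand, upright within 0.1 rad, its handle seated on the stand (within about 5 mm of fully home) (((y of vial in the frame of heater between 0.054 and 0.066 m and value of joint rocker1 above 0.5 rad and value of joint each of rocker2, rocker3, rocker4, rocker5, rocker6 below 0.2 rad) or (y of vial in the frame of heater between 0.03 and 0.042 m and value of joint rocker2 above 0.5 rad and value of joint each of rocker1, rocker3, rocker4, rocker5, rocker6 below 0.2 rad) or (y of vial in the frame of heater between 0.006 and 0.018 m and value of joint rocker3 above 0.5 rad and value of joint each of rocker1, rocker2, rocker4, rocker5, rocker6 below 0.2 rad) or (y of vial in the frame of heater between -0.018 and -0.006 m and value of joint rocker4 above 0.5 rad and value of joint each of rocker1, rocker2, rocker3, rocker5, rocker6 below 0.2 rad) or (y of vial in the frame of heater between -0.042 and -0.03 m and value of joint rocker5 above 0.5 rad and value of joint each of rocker1, rocker2, rocker3, rocker4, rocker6 below 0.2 rad) or (y of vial in the frame of heater between -0.066 and -0.054 m and value of joint rocker6 above 0.5 rad and value of joint each of rocker1, rocker2, rocker3, rocker4, rocker5 below 0.2 rad)) and z of stylus in the frame of stand between 0.004 and 0.015 m and angle between stylus's own z axis and vertical below 0.1 rad and y of stylus in the frame of stand between -0.06 and 0.06 m and x of stylus in the frame of stand between -0.01 and 0.01 m and z of vial in the frame of heater below 0.065 m and angle between vial's own z axis and vertical below 0.2 rad and linear speed of stylus below 0.02 m/s); the robot touches nothing.
It fails at once if the gripper or arm touches the heater (contact force between any of the fingers, the arm and heater above 1 N).
It fails at once if a rocker of an empty place is flipped ((not (y of vial in the frame of heater between 0.054 and 0.066 m) and value of joint rocker1 above 0.35 rad) or (not (y of vial in the frame of heater between 0.03 and 0.042 m) and value of joint rocker2 above 0.35 rad) or (not (y of vial in the frame of heater between 0.006 and 0.018 m) and value of joint rocker3 above 0.35 rad) or (not (y of vial in the frame of heater between -0.018 and -0.006 m) and value of joint rocker4 above 0.35 rad) or (not (y of vial in the frame of heater between -0.042 and -0.03 m) and value of joint rocker5 above 0.35 rad) or (not (y of vial in the frame of heater between -0.066 and -0.054 m) and value of joint rocker6 above 0.35 rad)).
It fails at once if the vial is lifted or tipped out of its well (z of vial in the frame of heater above 0.075 m or angle between vial's own z axis and vertical above 0.35 rad).
It fails at once if a bystander on the bench is shoved (30 mm) or tipped over (distance of any of reagent_bottle, jar, mortar, flask, beaker, spatula from where it was at the start of the episode above 0.03 m or angle between any of reagent_bottle, jar, mortar, flask, beaker, spatula's own z axis and vertical above 0.4 rad).
It fails at once if another tool is lifted out of the stand (20 mm) (distance of any of ball_tool, tee_tool from where it was at the start of the episode above 0.02 m).
It also fails if it takes over 58 s, if anything falls off the work surface, if the arm or the gripper's body presses on something with over 40 N, if the wrist force passes 120 N, or if a joint passes its speed limit or range.

## Working session

There is one attempt and no reset: what is moved stays moved. The work goes in short steps, Python scripts to look and compute and a tool call to move; the robot and the scene stay as the last step left them, time stands still between calls to the robot, and variables do not carry over. Pictures are saved under pics/ and viewed, at most 10 in all, crops included, and the job is handed in when it is done.

Besides the shell and the picture viewer there is one more tool, called after ">>>" as a command line: name --argument value ..., lists and objects as JSON in quotes. send_rows: Moves the arm, as the interface text tells. Its arguments: {"type":"object","properties":{"steps":{"type":"array","items":{"type":"object","properties":{"translation":{"type":"array","items":{"type":"number"}},"delta_rot":{"type":"array","items":{"type":"number"}},"jaw":{"type":"number"}}}}},"required":["steps"]}

```bash
mkdir -p pics; cat > h.py <<'E'
from plant import *
import numpy as np, cv2, pickle
from scipy.spatial.transform import Rotation as R
def grab(n, save=None):
    f=grab_frame(n)
    f['R']=cv2.Rodrigues(np.array(f['rvec'],float))[0]; f['t']=np.array(f['tvec'],float).ravel()
    if save: cv2.imwrite('pics/%s.png'%save,f['pixels']); pickle.dump(f,open('pics/%s.pkl'%save,'wb'))
    return f
def load(s): return pickle.load(open('pics/%s.pkl'%s,'rb'))
def cam(f): return -f['R'].T@f['t']
def onplane(f,u,v,z):
    d=f['R'].T@np.array([(u-f['cx'])/f['fx'],(v-f['cy'])/f['fy'],1.]); c=cam(f)
    return c+d*(z-c[2])/d[2]
def pts(f):
    v,u=np.mgrid[:480,:640]; Z=f['range_z']
    P=np.stack([(u-f['cx'])/f['fx']*Z,(v-f['cy'])/f['fy']*Z,Z],-1)-f['t']
    return P@f['R']
def proj(f,p):
    q=f['R']@np.array(p)+f['t']; return f['fx']*q[0]/q[2]+f['cx'],f['fy']*q[1]/q[2]+f['cy']
def totool(dp):
    s=state(); w=s['tool_rot']; r=R.from_quat([w[1],w[2],w[3],w[0]]); return r.inv().apply(dp)
E
python3 - <<'E'
from h import *
a=grab('top','top0');b=grab('scene','scene0')
for f in(a,b): print(cam(f),f['fx'],f['R'][2])
cv2.imwrite('pics/both0.png',cv2.resize(np.hstack([a['pixels'],b['pixels']]),(800,300)))
print(state())
E
```

```text
[ 0.41744028 -0.01835824  1.09477357] 455.54519144536886 [ 0.1293894   0.00856554 -0.99155686]
[ 1.39175772 -0.26468688  0.75358962] 485.8750734456902 [-0.77440696  0.23406248 -0.58779981]
{'time': 0.1, 'joint_pos': array([-1.34999582e+00,  5.32569820e-02,  1.61416196e+00,  1.25760301e-05,
        1.47599398e+00, -1.19012889e-01]), 'joint_vel': array([-0.00047784, -0.00185999, -0.00294314, -0.00045146, -0.00097466,
        0.00072981]), 'joint_efforts': array([ 5.44491595e-04, -3.94901597e+01, -3.71365178e+01, -1.14683126e-04,
        3.83053586e-03, -7.67466133e-06]), 'tool_pos': array([ 0.20819675, -0.58873326,  0.24420378]), 'tool_rot': array([-9.09274565e-04,  9.85600241e-01,  1.69089728e-01, -4.00490913e-05]), 'contact_force': array([ 0.21944457,  0.00134837, -0.22150396]), 'ft_torque': array([-0.02496357, -0.01679415, -0.02190955]), 'grasp_force': 0.0, 'gripper_width': 1.002620052738545}
```

View pics/top0.png

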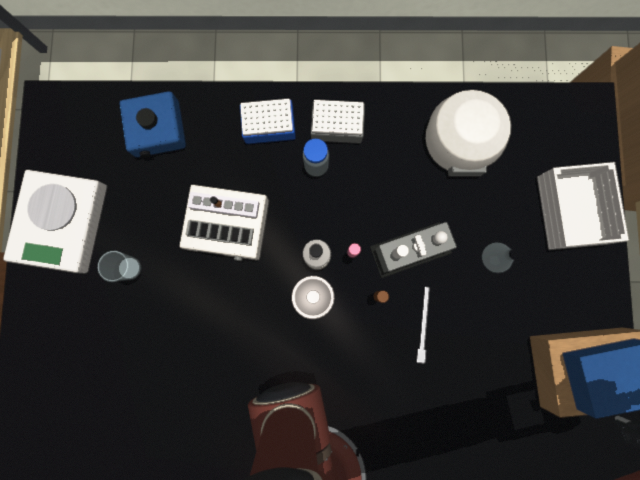

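View pics/scene0.png

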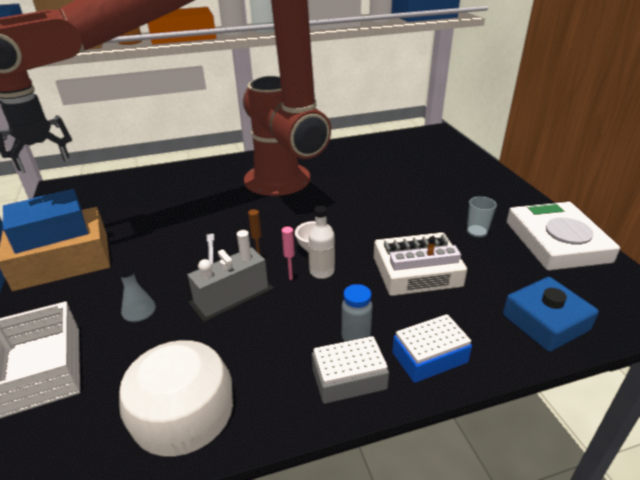

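The top view shows the heater at (225,222), with the vial near (216,203), third well from the left (+y). The stand is at (414,247), and its leftmost tool at (400,251) is the tall plain handle, which the scene view confirms at (243,245). Brown and pink look-alikes stand at (382,297) and (354,250).

```bash
python3 - <<'E'
from h import *
a=load('top0');b=load('scene0')
PA=pts(a);PB=pts(b)
def rep(n,P,m):
    q=P[m]; print(n,m.sum(),np.median(q,0).round(4),q.min(0).round(3),q.max(0).round(3))
def box(u0,v0,u1,v1):
    m=np.zeros((480,640),bool);m[v0:v1,u0:u1]=1;return m
# handle top, top view
m=box(385,235,425,270)
for z0,z1 in((.145,.165),(.08,.095),(.1,.14)): rep('stand L %g'%z0,PA,m&(PA[...,2]>z0)&(PA[...,2]<z1))
rep('scene handle top',PB,box(225,225,262,265)&(PB[...,2]>.145)&(PB[...,2]<.17))
# stand top
def rect(P,m):
    q=P[m][:,:2].astype(np.float32); r=cv2.minAreaRect(q*1000); print('rect',r, 'n',len(q), 'z',np.median(P[m][:,2]))
mm=box(365,215,465,280)&(PA[...,2]>.078)&(PA[...,2]<.098); rect(PA,mm)
h=box(170,175,280,270)
rect(PA,h&(PA[...,2]>.052)&(PA[...,2]<.064)); rect(PA,h&(PA[...,2]>.078)&(PA[...,2]<.092))
hh=h&(PA[...,2]>.1); rep('vial',PA,hh)
hb=box(360,215,480,300)&(PB[...,2]>.1); rep('vialB',PB,hb)
for n,bx in dict(bottle=(295,230,335,275),pink=(340,235,366,262),brown=(370,285,395,308),mortar=(285,270,340,325),jar=(298,132,334,180),flask=(475,235,520,280)).items():
    m=box(*bx)&(PA[...,2]>.02); rep(n,PA,m)
    z=np.percentile(PA[m][:,2],98); rep(' top',PA,m&(PA[...,2]>z-.01))
img=cv2.resize(a['pixels'][175:275,170:280],None,fx=5.4,fy=5.4,interpolation=cv2.INTER_CUBIC)
img2=cv2.resize(a['pixels'][205:285,340:470],(594,365),interpolation=cv2.INTER_CUBIC)
img3=cv2.resize(b['pixels'][200:320,180:310],None,fx=4.5,fy=4.5,interpolation=cv2.INTER_CUBIC)
img=img[:540,:594]
c=np.zeros((905,1180,3),np.uint8);c[:img.shape[0],:img.shape[1]]=img;c[540:,:594]=img2;c[:540,594:594+585]=img3
c=cv2.resize(c,(780,598));cv2.imwrite('pics/crops.png',c)
E
```

```text
stand L 0.145 105 [ 0.5051 -0.1807  0.1542] [ 0.495 -0.192  0.146] [ 0.516 -0.169  0.159]
stand L 0.08 761 [ 0.5049 -0.1928  0.0843] [ 0.469 -0.243  0.08 ] [ 0.546 -0.155  0.095]
stand L 0.1 193 [ 0.5175 -0.223   0.1153] [ 0.494 -0.238  0.1  ] [ 0.542 -0.169  0.138]
scene handle top 90 [ 0.5091 -0.1836  0.1541] [ 0.492 -0.195  0.146] [ 0.517 -0.172  0.157]
rect ((521.4869384765625, -227.19004821777344), (59.99102020263672, 160.81556701660156), 19.69286346435547) n 1482 z 0.08427966860185204
rect ((579.9630737304688, 215.56851196289062), (180.36167907714844, 150.06454467773438), 82.38365936279297) n 2883 z 0.05731612365599446
rect ((596.233154296875, 213.62710571289062), (157.09397888183594, 74.0925521850586), 82.3509521484375) n 987 z 0.08311824242786035
vial 105 [0.6101 0.2164 0.1264] [ 0.417 -0.018  0.103] [0.623 0.229 1.095]
vialB 268 [0.73   0.0168 0.1201] [ 0.607 -0.265  0.102] [1.392 0.228 0.754]
bottle 643 [ 0.4959 -0.0033  0.1237] [ 0.417 -0.031  0.029] [0.53  0.026 1.095]
 top 157 [ 0.5016 -0.0033  0.1794] [ 0.417 -0.018  0.174] [0.516 0.011 1.095]
pink 132 [ 0.5071 -0.0802  0.1431] [ 0.417 -0.093  0.074] [ 0.52  -0.018  1.095]
 top 104 [ 0.5076 -0.0823  0.1438] [ 0.417 -0.093  0.137] [ 0.52  -0.018  1.095]
brown 139 [ 0.4105 -0.1373  0.1434] [ 0.399 -0.151  0.079] [ 0.421 -0.018  1.095]
 top 3 [ 0.4174 -0.0184  1.0948] [ 0.417 -0.018  1.095] [ 0.417 -0.018  1.095]
mortar 972 [0.4064 0.007  0.0452] [ 0.362 -0.041  0.02 ] [0.454 0.052 1.095]
 top 451 [0.4083 0.0064 0.0536] [ 0.362 -0.041  0.048] [0.454 0.052 1.095]
jar 917 [ 0.7231 -0.0012  0.1084] [ 0.417 -0.04   0.02 ] [0.796 0.031 1.095]
 top 443 [0.7289 0.0016 0.1192] [ 0.417 -0.023  0.113] [0.755 0.026 1.095]
flask 519 [ 0.4997 -0.4197  0.0468] [ 0.417 -0.456  0.02 ] [ 0.533 -0.018  1.095]
 top 30 [ 0.4997 -0.4215  0.0994] [ 0.417 -0.428  0.092] [ 0.514 -0.018  1.095]
```

View pics/crops.png

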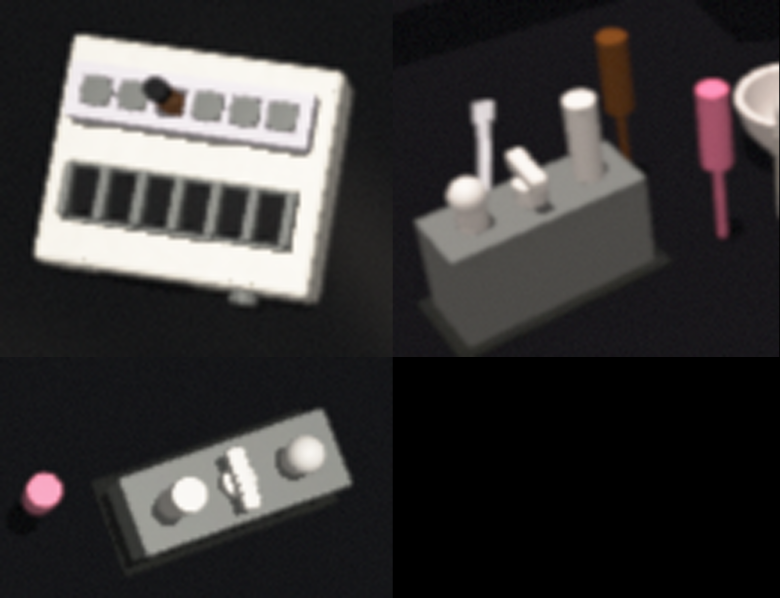

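The vial is at place 3, third from the left (+y), and the stylus is in the +y socket. I'll move above it.

>>> send_rows --steps '[{"translation": [4, -3, -4], "delta_rot": [0, 0, -0.14], "jaw": 8.5}, {"translation": [8, -5.5, -5], "delta_rot": [0, 0, -0.28], "jaw": 8.5}, {"translation": [12, -8.2, -5], "delta_rot": [0, 0, -0.42], "jaw": 8.5}, {"translation": [16, -11, -5], "delta_rot": [0, 0, -0.56], "jaw": 8.5}, {"translation": [20, -13.6, -5], "delta_rot": [0, 0, -0.7], "jaw": 8.5}, {"translation": [24, -16.4, -5], "delta_rot": [0, 0, -0.84], "jaw": 8.5}, {"translation": [28, -19.1, -5], "delta_rot": [0, 0, -0.98], "jaw": 8.5}, {"translation": [32, -21.9, -5], "delta_rot": [0, 0, -1.12], "jaw": 8.5}]'

```text
time: 0.9
tool_pos: [0.4369, -0.2752, 0.2949]
tool_rot: [-0.0, 0.743, 0.669, 0.0]
contact_force: [0.5, -0.1, 0.5]
gripper_width: 0.995
grasp_force: 0.0
```

```bash
cat >> h.py <<'E'
def go(p,yaw):  # yaw = desired world heading of tool y (rad), mod pi
    s=state(); w=s['tool_rot']; r=R.from_quat([w[1],w[2],w[3],w[0]]); M=r.as_matrix()
    y=np.array([np.cos(yaw),np.sin(yaw),0]); 
    if y@M[:,1]<0: y=-y
    z=np.array([0,0,-1.]); T=np.stack([np.cross(y,z),y,z],1)
    print('t',round(s['time'],2),'pos',s['tool_pos'].round(4),'F',s['contact_force'].round(2),'w',round(s['gripper_width'],3),'gf',round(s['grasp_force'],1),'j',s['joint_pos'].round(2))
    print('delta cm',(M.T@(np.array(p)-s['tool_pos'])*100).round(2),'rot',R.from_matrix(M.T@T).as_rotvec().round(4))
SY=np.radians(19.69)
E
python3 -c "
from h import *
go([.506,-.182,.29],SY)"
```

```text
t 0.9 pos [ 0.4369 -0.2752  0.2949] F [ 0.51 -0.1   0.52] w 0.995 gf 0.0 j [-0.71 -0.24  1.8   0.    1.58 -0.6 ]
delta cm [10.    5.89  0.49] rot [-1.000e-04 -2.000e-04 -4.492e-01]
```

>>> send_rows --steps '[{"translation": [2.5, 1.5, 0], "delta_rot": [0, 0, -0.14], "jaw": 8.5}, {"translation": [5, 3, 0], "delta_rot": [0, 0, -0.28], "jaw": 8.5}, {"translation": [7.5, 4.5, 0], "delta_rot": [0, 0, -0.42], "jaw": 8.5}, {"translation": [10, 5.9, 0], "delta_rot": [0, 0, -0.449], "jaw": 8.5}, {"translation": [10, 5.9, 0], "delta_rot": [0, 0, -0.449], "jaw": 8.5}, {"translation": [10, 5.9, 0], "delta_rot": [0, 0, -0.449], "jaw": 8.5}, {"translation": [10, 5.9, 0], "delta_rot": [0, 0, -0.449], "jaw": 8.5}, {"translation": [10, 5.9, 0], "delta_rot": [0, 0, -0.449], "jaw": 8.5}]'

```text
time: 1.7
tool_pos: [0.5055, -0.1851, 0.2952]
tool_rot: [-0.0, 0.579, 0.815, -0.0]
contact_force: [0.1, 0.4, -0.7]
gripper_width: 0.995
grasp_force: 0.0
```

```bash
python3 - <<'E'
from h import *
f=grab('wrist','w1'); P=pts(f)
print(cam(f))
go([.506,-.182,.29],SY)
print('handle proj',proj(f,[.506,-.182,.155]))
m=(P[...,2]>.146)&(P[...,2]<.162)&(np.hypot(P[...,0]-.506,P[...,1]+.182)<.03)&(f['range_z']>.02)
if m.sum(): q=P[m]; print(m.sum(),np.median(q,0),q.min(0),q.max(0)); c=cv2.minEnclosingCircle((q[:,:2]*1000).astype(np.float32)); print(c)
E
```

```text
[ 0.48555337 -0.121964    0.42441491]
t 1.75 pos [ 0.5055 -0.1851  0.2953] F [-0.21 -1.23 -1.17] w 0.993 gf 0.0 j [-0.49 -0.18  1.75 -0.    1.57 -0.83]
delta cm [0.28 0.15 0.53] rot [-0.0002  0.     -0.0072]
handle proj (np.float64(316.89410428554623), np.float64(223.26001665678797))
870 [ 0.50598344 -0.18123367  0.15548069] [ 0.49478765 -0.19344392  0.14606117] [ 0.51807876 -0.17040777  0.15786606]
((506.3556823730469, -181.86154174804688), 11.878488540649414)
```

View pics/w1.png

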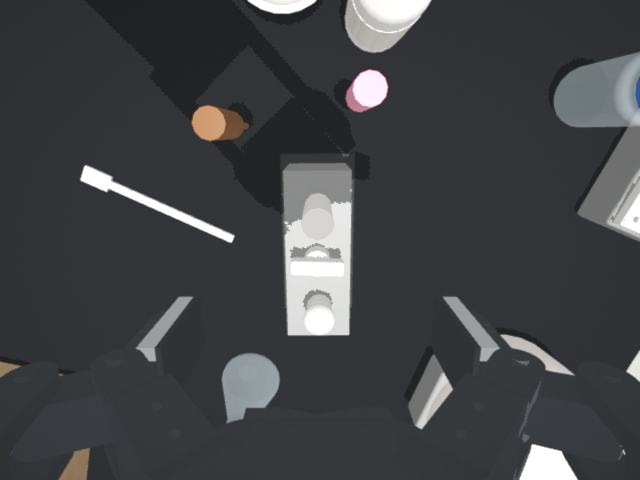

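The wrist view shows the handle top at about (317,215), under the gripper's closing line, with the tee and ball tools behind it. The fit gives its centre as (0.5064, -0.1819) and its top at z=0.156. I'll descend and grip.

>>> send_rows --steps '[{"translation": [0.27, 0.2, 2], "delta_rot": [0, 0, -0.007], "jaw": 8.5}, {"translation": [0.27, 0.2, 5], "delta_rot": [0, 0, -0.007], "jaw": 8.5}, {"translation": [0.27, 0.2, 8], "delta_rot": [0, 0, -0.007], "jaw": 8.5}, {"translation": [0.27, 0.2, 11], "delta_rot": [0, 0, -0.007], "jaw": 8.5}, {"translation": [0.27, 0.2, 14], "delta_rot": [0, 0, -0.007], "jaw": 8.5}, {"translation": [0.27, 0.2, 16], "delta_rot": [0, 0, -0.007], "jaw": 8.5}, {"translation": [0.27, 0.2, 17], "delta_rot": [0, 0, -0.007], "jaw": 8.5}, {"translation": [0.27, 0.2, 17], "delta_rot": [0, 0, -0.007], "jaw": 8.5}]'

```text
time: 2.55
tool_pos: [0.5059, -0.1811, 0.1238]
tool_rot: [-0.001, 0.576, 0.818, -0.0]
contact_force: [0.2, -0.3, 0.2]
gripper_width: 0.993
grasp_force: 0.0
```

>>> send_rows --steps '[{"translation": [0, 0, 0], "delta_rot": [0, 0, 0], "jaw": 2.2}, {"translation": [0, 0, 0], "delta_rot": [0, 0, 0], "jaw": 1.5}, {"translation": [0, 0, 0], "delta_rot": [0, 0, 0], "jaw": 1.5}, {"translation": [0, 0, 0], "delta_rot": [0, 0, 0], "jaw": 1.5}, {"translation": [0, 0, 0], "delta_rot": [0, 0, 0], "jaw": 1.5}, {"translation": [0, 0, 0], "delta_rot": [0, 0, 0], "jaw": 1.5}, {"translation": [0, 0, 0], "delta_rot": [0, 0, 0], "jaw": 1.5}, {"translation": [0, 0, 0], "delta_rot": [0, 0, 0], "jaw": 1.5}]'

```text
time: 3.35
tool_pos: [0.5073, -0.1812, 0.1258]
tool_rot: [0.0, 0.575, 0.818, 0.0]
contact_force: [-0.1, 0.2, 4.2]
gripper_width: 0.265
grasp_force: 58.7
```

```bash
python3 -c "
from h import *
go([.5064,-.1819,.335],SY)"
```

```text
t 3.35 pos [ 0.5073 -0.1812  0.1258] F [-0.07  0.19  4.19] w 0.265 gf 58.7 j [-0.48 -0.05  1.92 -0.    1.27 -0.83]
delta cm [ -0.04  -0.09 -20.92] rot [0.0005 0.0006 0.0014]
```

>>> send_rows --steps '[{"translation": [0, 0, -1], "delta_rot": [0, 0, 0], "jaw": 1.5}, {"translation": [0, 0, -3], "delta_rot": [0, 0, 0], "jaw": 1.5}, {"translation": [0, 0, -6], "delta_rot": [0, 0, 0], "jaw": 1.5}, {"translation": [0, 0, -9], "delta_rot": [0, 0, 0], "jaw": 1.5}, {"translation": [0, 0, -13], "delta_rot": [0, 0, 0], "jaw": 1.5}, {"translation": [0, 0, -17], "delta_rot": [0, 0, 0], "jaw": 1.5}, {"translation": [0, 0, -20], "delta_rot": [0, 0, 0], "jaw": 1.5}, {"translation": [0, 0, -20], "delta_rot": [0, 0, 0], "jaw": 1.5}]'

```text
time: 4.15
tool_pos: [0.5087, -0.1819, 0.3318]
tool_rot: [0.005, 0.575, 0.818, 0.001]
contact_force: [0.5, 0.2, -0.3]
gripper_width: 0.264
grasp_force: 58.8
```

```bash
python3 - <<'E'
from h import *
f=grab('scene','s2'); go([.563,.230,.325],SY)
P=pts(f); s=state()['tool_pos']
m=(np.hypot(P[...,0]-s[0],P[...,1]-s[1])<.03)&(P[...,2]>.1)&(P[...,2]<s[2]-.02)
q=P[m]; print(m.sum(),q[:,2].min(),q[:,2].max())
for a,b in((.2,.23),(.23,.26),(.17,.2),(.26,.29)):
    k=q[(q[:,2]>a)&(q[:,2]<b)]; print(a,len(k),k.mean(0).round(4) if len(k) else '')
u,v=map(int,proj(f,s)); cv2.imwrite('pics/s2c.png',cv2.resize(f['pixels'][max(0,v-60):v+140,max(0,u-100):u+100],None,fx=2.5,fy=2.5))
E
```

```text
t 4.2 pos [ 0.5078 -0.1815  0.3284] F [ 0.59  0.13 -1.09] w 0.265 gf 58.8 j [-0.48 -0.19  1.71  0.    1.62 -0.83]
delta cm [36.85 19.11  0.27] rot [0.0037 0.0039 0.0014]
194 0.21689947716271002 0.30805568403014916
0.2 19 [ 0.5109 -0.1834  0.2235]
0.23 43 [ 0.5113 -0.1831  0.246 ]
0.17 0 
0.26 40 [ 0.5108 -0.1832  0.2733]
```

View pics/s2c.png

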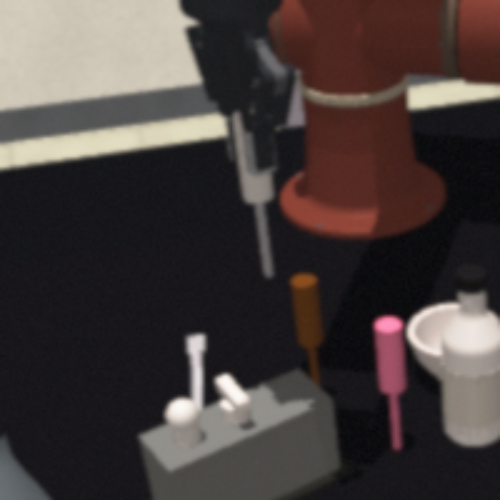

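The stylus is held upright with its tip at about z=0.213, clear of everything. I'll carry it over the bottle to the heater.

>>> send_rows --steps '[{"translation": [2, 1, 0], "delta_rot": [0, 0, 0], "jaw": 1.5}, {"translation": [6, 3.1, 0], "delta_rot": [0, 0, 0], "jaw": 1.5}, {"translation": [10, 5.2, 0], "delta_rot": [0, 0, 0], "jaw": 1.5}, {"translation": [14, 7.3, 0], "delta_rot": [0, 0, 0], "jaw": 1.5}, {"translation": [18, 9.3, 0], "delta_rot": [0, 0, 0], "jaw": 1.5}, {"translation": [22, 11.4, 0], "delta_rot": [0, 0, 0], "jaw": 1.5}, {"translation": [26, 13.5, 0], "delta_rot": [0, 0, 0], "jaw": 1.5}, {"translation": [30, 15.6, 0], "delta_rot": [0, 0, 0], "jaw": 1.5}]'

```text
time: 5.0
tool_pos: [0.5512, 0.1558, 0.3225]
tool_rot: [-0.001, 0.575, 0.818, -0.001]
contact_force: [0.8, -0.2, -0.3]
gripper_width: 0.264
grasp_force: 58.8
```

>>> send_rows --steps '[{"translation": [3, 1.5, 0], "delta_rot": [0, 0, 0], "jaw": 1.5}, {"translation": [5, 2.6, 0], "delta_rot": [0, 0, 0], "jaw": 1.5}, {"translation": [6.9, 3.5, 0], "delta_rot": [0, 0, 0], "jaw": 1.5}, {"translation": [6.9, 3.5, 3], "delta_rot": [0, 0, 0], "jaw": 1.5}, {"translation": [6.9, 3.5, 6], "delta_rot": [0, 0, 0], "jaw": 1.5}, {"translation": [6.9, 3.5, 9], "delta_rot": [0, 0, 0], "jaw": 1.5}, {"translation": [6.9, 3.5, 10.5], "delta_rot": [0, 0, 0], "jaw": 1.5}, {"translation": [6.9, 3.5, 10.5], "delta_rot": [0, 0, 0], "jaw": 1.5}]'

```text
time: 5.8
tool_pos: [0.5595, 0.23, 0.2153]
tool_rot: [-0.003, 0.575, 0.818, -0.003]
contact_force: [0.1, -0.4, -0.7]
gripper_width: 0.266
grasp_force: 58.9
```

```bash
python3 - <<'E'
from h import *
go([.563,.230,.18],SY)
f=grab('wrist','w3'); g=grab('top','t3'); h=grab('scene','s3')
p=[.563,.230,.072]
for x in(f,g,h): print(proj(x,p))
us=[]
for x in (f,h):
    u,v=map(int,proj(x,p)); k=x['pixels'][max(0,v-75):max(0,v-75)+150,max(0,u-100):max(0,u-100)+200]; us.append(cv2.resize(k,(400,300)))
u,v=map(int,proj(g,p)); us.append(cv2.resize(g['pixels'][v-50:v+40,u-60:u+60],(400,300)))
us.append(cv2.resize(f['pixels'],(400,300)))
cv2.imwrite('pics/m3.png',np.vstack([np.hstack(us[:2]),np.hstack(us[2:])]))
E
```

```text
t 5.8 pos [0.5595 0.23   0.2153] F [ 0.1  -0.43 -0.72] w 0.266 gf 58.9 j [ 0.27  0.03  1.69  0.    1.43 -0.08]
delta cm [-0.13  0.36  3.52] rot [-0.0086 -0.0007  0.0013]
(np.float64(320.94308531658794), np.float64(227.78972010256905))
(np.float64(214.30725730347274), np.float64(226.74992423490968))
(np.float64(422.0317002229779), np.float64(243.14896143100972))
```

View pics/m3.png

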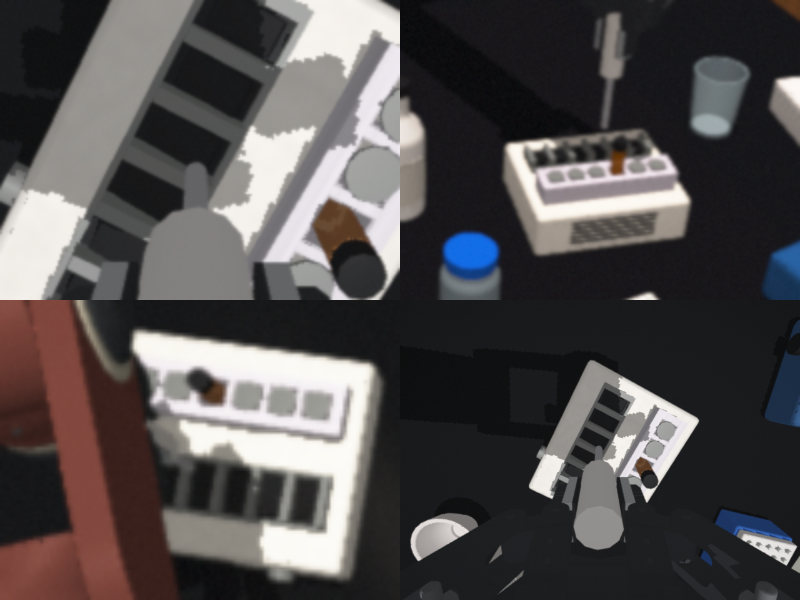

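Bottom left, the top view shows the vial in the third well. In the wrist crop (top left), the stylus tip is at (197,165) and rocker 3 at about (180,130). I'll check that with numbers.

```bash
python3 - <<'E'
from h import *
f=load('w3'); P=pts(f); th=np.radians(-7.62); O=np.array([.58,.2156])
c,s=np.cos(th),np.sin(th); A=np.array([[c,-s],[s,c]])
H=P.copy(); H[...,:2]=(P[...,:2]-O)@A
ok=f['range_z']>.05
b=ok&(abs(H[...,0]+.028)<.008)&(H[...,2]>.055)&(H[...,2]<.08)
g=f['pixels'].max(2)
hy=H[...,1][b]*1000; gv=g[b]; hz=H[...,2][b]*1000
for y in range(-74,76,2):
    k=(hy>=y)&(hy<y+2)
    if k.sum()>5: print(y,k.sum(),int(np.median(gv[k])),hz[k].mean().round(1),end=' | ')
print()
w=ok&(H[...,2]>.08)&(H[...,2]<.085)&(abs(H[...,0]-.035)<.03)&(abs(H[...,1])<.09); q=H[w]; print('block',np.percentile(q,[1,50,99],axis=0).round(4))
v=ok&(H[...,2]>.09)&(H[...,2]<.13)&(abs(H[...,0]-.035)<.03)&(abs(H[...,1]-.01)<.05); q=H[v]; print('vial',v.sum(),np.median(q,0),q.max(0))
# tip by lowest points of the held tool
tp=state()['tool_pos']
k=ok&(np.hypot(P[...,0]-tp[0],P[...,1]-tp[1])<.03)&(P[...,2]>.085)&(P[...,2]<.19)
q=P[k]; print('shaft',len(q)); 
for a in np.arange(.085,.19,.015):
    r=q[(q[:,2]>a)&(q[:,2]<a+.015)]
    if len(r): print(a.round(3),len(r),r.mean(0).round(4))
print('tip px',onplane(f,318.5,233,.1).round(4), 'rocker px',onplane(f,310,217,.07).round(4))
h=load('s3');Q=pts(h);k=(np.hypot(Q[...,0]-tp[0],Q[...,1]-tp[1])<.03)&(Q[...,2]>.09)&(Q[...,2]<.19)
for a in np.arange(.085,.19,.015):
    r=Q[k];r=r[(r[:,2]>a)&(r[:,2]<a+.015)]
    if len(r): print('scene',a.round(3),len(r),r.mean(0).round(4))
E
```

```text
-58 9 40 67.0 | -56 12 59 67.8 | -52 8 147 74.3 | -50 17 155 74.7 | -48 13 155 74.7 | -46 37 72 69.4 | -44 17 43 68.1 | -42 29 42 68.6 | -40 43 42 69.0 | -38 50 42 69.4 | -36 53 42 69.3 | -34 53 42 69.4 | -32 52 43 69.2 | -30 18 49 70.2 | -28 33 82 74.6 | -26 50 83 74.7 | -24 48 83 74.6 | -22 114 72 70.2 | -20 39 29 69.4 | -18 56 24 69.2 | -16 55 24 69.4 | -14 57 24 69.4 | -12 55 24 69.6 | -10 56 24 69.4 | -8 55 25 69.4 | -6 40 31 69.3 | -4 33 79 74.5 | -2 55 83 74.6 | 0 58 83 74.5 | 2 107 72 69.8 | 4 40 28 69.0 | 6 58 24 69.3 | 8 60 25 69.3 | 10 56 25 69.4 | 12 62 26 69.4 | 14 55 26 69.4 | 16 63 26 69.3 | 18 51 26 69.2 | 20 38 81 74.5 | 22 61 84 74.5 | 24 59 84 74.7 | 26 103 73 68.8 | 28 48 25 69.2 | 30 64 24 69.3 | 32 62 25 69.3 | 34 62 25 69.4 | 36 62 25 69.2 | 38 64 26 69.4 | 40 66 26 69.3 | 42 68 26 66.6 | 44 42 84 74.6 | 46 67 86 74.5 | 48 66 86 74.5 | 50 87 69 67.1 | 52 56 25 69.5 | 54 65 26 69.3 | 56 66 26 69.1 | 58 64 26 69.3 | 60 65 27 69.4 | 62 67 27 69.4 | 64 69 27 69.4 | 66 71 28 65.5 | 68 63 85 70.1 | 70 69 87 74.6 | 72 70 90 74.6 | 74 59 163 65.7 | 
block [[ 0.0182 -0.0124  0.0806]
 [ 0.0305  0.0421  0.0835]
 [ 0.0542  0.0771  0.0849]]
vial 975 [0.03296526 0.01391415 0.12470832] [0.04408965 0.01977497 0.12846178]
shaft 731
0.1 51 [0.5596 0.2327 0.1095]
0.115 79 [0.56   0.2327 0.1227]
0.13 92 [0.5598 0.2328 0.1378]
0.145 27 [0.5601 0.2331 0.1475]
0.16 1 [0.558  0.2412 0.1744]
0.175 481 [0.5579 0.2393 0.1833]
tip px [0.5603 0.2326 0.1   ] rocker px [0.5529 0.2344 0.07  ]
scene 0.1 10 [0.5626 0.2283 0.1109]
scene 0.115 17 [0.564  0.2286 0.1229]
scene 0.13 17 [0.5632 0.2286 0.1377]
scene 0.145 17 [0.5629 0.2282 0.1527]
scene 0.16 17 [0.5639 0.2287 0.1674]
scene 0.175 38 [0.569  0.2251 0.1851]
```

>>> send_rows --steps '[{"translation": [-0.15, 0.13, 0], "delta_rot": [0, 0, 0], "jaw": 1.5}, {"translation": [-0.15, 0.13, 0.7], "delta_rot": [0, 0, 0], "jaw": 1.5}, {"translation": [-0.15, 0.13, 1.4], "delta_rot": [0, 0, 0], "jaw": 1.5}, {"translation": [-0.15, 0.13, 2.0], "delta_rot": [0, 0, 0], "jaw": 1.5}, {"translation": [-0.15, 0.13, 2.4], "delta_rot": [0, 0, 0], "jaw": 1.5}, {"translation": [-0.15, 0.13, 2.4], "delta_rot": [0, 0, 0], "jaw": 1.5}, {"translation": [-0.15, 0.13, 2.4], "delta_rot": [0, 0, 0], "jaw": 1.5}, {"translation": [-0.15, 0.13, 2.4], "delta_rot": [0, 0, 0], "jaw": 1.5}]'

```text
time: 6.75
tool_pos: [0.5638, 0.2298, 0.1967]
tool_rot: [0.0, 0.575, 0.818, 0.0]
contact_force: [-0.3, 0.3, -1.1]
gripper_width: 0.266
grasp_force: 58.9
```

```bash
python3 - <<'E'
from h import *
go([.5612,.229,.18],SY)
f=grab('wrist','w4')
p=[.5627,.229,.072]; print(proj(f,p))
u,v=map(int,proj(f,p)); k=f['pixels'][v-60:v+60,u-80:u+80]; cv2.imwrite('pics/m4.png',cv2.resize(k,(640,480)))
P=pts(f);tp=state()['tool_pos']
k=(f['range_z']>.05)&(np.hypot(P[...,0]-tp[0],P[...,1]-tp[1])<.02)&(P[...,2]>.078)&(P[...,2]<.15)
q=P[k];
for a in np.arange(.075,.13,.015):
    r=q[(q[:,2]>a)&(q[:,2]<a+.015)]
    if len(r): print(a.round(3),len(r),r.mean(0).round(4))
E
```

```text
t 6.75 pos [0.5638 0.2298 0.1967] F [-0.33  0.31 -1.09] w 0.266 gf 58.9 j [ 0.26  0.05  1.7  -0.    1.39 -0.08]
delta cm [ 0.01 -0.28  1.67] rot [0.0006 0.0001 0.0014]
(np.float64(312.43075480280686), np.float64(233.00315067886805))
0.075 23 [0.5649 0.2329 0.0875]
0.09 71 [0.5651 0.2327 0.0979]
0.105 86 [0.5651 0.2328 0.1126]
0.12 69 [0.5649 0.2328 0.1253]
```

View pics/m4.png

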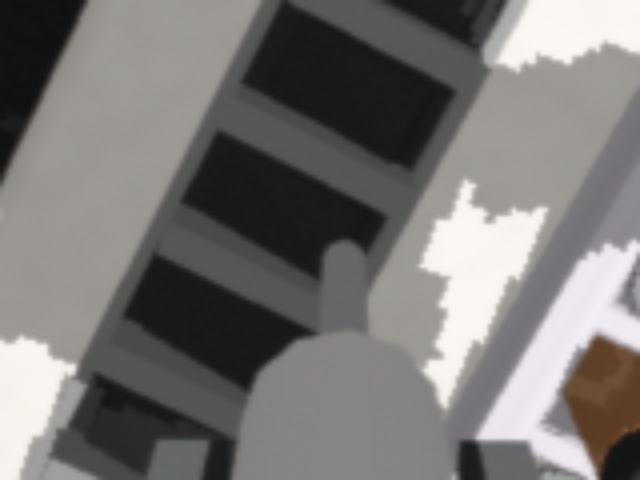

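The tip is over channel 3 at (345,250) but about 3 mm too far toward the wells, so I'll correct that and press.

>>> send_rows --steps '[{"translation": [-0.05, -0.3, 0], "delta_rot": [0, 0, 0], "jaw": 1.5}, {"translation": [-0.05, -0.3, 0.2], "delta_rot": [0, 0, 0], "jaw": 1.5}, {"translation": [-0.05, -0.3, 0.5], "delta_rot": [0, 0, 0], "jaw": 1.5}, {"translation": [-0.05, -0.3, 0.8], "delta_rot": [0, 0, 0], "jaw": 1.5}, {"translation": [-0.05, -0.3, 1.0], "delta_rot": [0, 0, 0], "jaw": 1.5}, {"translation": [-0.05, -0.3, 1.2], "delta_rot": [0, 0, 0], "jaw": 1.5}, {"translation": [-0.05, -0.3, 1.3], "delta_rot": [0, 0, 0], "jaw": 1.5}, {"translation": [-0.05, -0.3, 1.3], "delta_rot": [0, 0, 0], "jaw": 1.5}]'

```text
time: 7.6
tool_pos: [0.5616, 0.2283, 0.1838]
tool_rot: [0.001, 0.575, 0.818, 0.001]
contact_force: [0.7, -0.2, 0.5]
gripper_width: 0.264
grasp_force: 59.0
```

```bash
python3 - <<'E'
from h import *
go([.5612,.229,.18],SY)
E
```

```text
t 7.6 pos [0.5616 0.2283 0.1838] F [ 0.75 -0.2   0.49] w 0.264 gf 59.0 j [ 0.26  0.05  1.72 -0.    1.37 -0.08]
delta cm [ 0.08 -0.01  0.38] rot [0.0016 0.0004 0.0013]
```

>>> send_rows --steps '[{"translation": [0, 0, 0.1], "delta_rot": [0, 0, 0], "jaw": 1.5}, {"translation": [0, 0, 0.2], "delta_rot": [0, 0, 0], "jaw": 1.5}, {"translation": [0, 0, 0.3], "delta_rot": [0, 0, 0], "jaw": 1.5}, {"translation": [0, 0, 0.4], "delta_rot": [0, 0, 0], "jaw": 1.5}, {"translation": [0, 0, 0.4], "delta_rot": [0, 0, 0], "jaw": 1.5}, {"translation": [0, 0, 0.4], "delta_rot": [0, 0, 0], "jaw": 1.5}, {"translation": [0, 0, 0.4], "delta_rot": [0, 0, 0], "jaw": 1.5}, {"translation": [0, 0, 0.4], "delta_rot": [0, 0, 0], "jaw": 1.5}]'

```text
time: 8.4
tool_pos: [0.5619, 0.2284, 0.1814]
tool_rot: [0.001, 0.575, 0.818, 0.001]
contact_force: [0.0, -1.5, 8.6]
gripper_width: 0.263
grasp_force: 59.9
```

```bash
cat > chk.py <<'E'
from h import *
import sys
go([.5612,.229,.18],SY)
for n in ('wrist','scene'):
    f=grab(n,n[0]+sys.argv[1]); P=pts(f)
    th=np.radians(-7.62); O=np.array([.58,.2156]); c,s=np.cos(th),np.sin(th); H=P.copy(); H[...,:2]=(P[...,:2]-O)@np.array([[c,-s],[s,c]])
    for i,y in enumerate((60,36,12,-12,-36,-60)):
        o=[]
        for x in (-37,-31,-25,-19,):
            m=(f['range_z']>.05)&(abs(H[...,0]*1000-x)<2)&(abs(H[...,1]*1000-y+1)<5)&(H[...,2]<.08)&(H[...,2]>.05); o.append((int(m.sum()),round(float(np.median(H[...,2][m])*1000),1) if m.any() else None))
        print(n,i+1,o)
E
python3 chk.py 5
```

```text
t 8.4 pos [0.5619 0.2284 0.1814] F [ 0.04 -1.46  8.55] w 0.263 gf 59.9 j [ 0.26  0.05  1.72 -0.    1.37 -0.08]
delta cm [ 0.08 -0.04  0.14] rot [0.0025 0.0005 0.0014]
wrist 1 [(110, 67.0), (106, 68.5), (110, 70.0), (108, 71.7)]
wrist 2 [(101, 66.5), (103, 68.4), (103, 70.3), (103, 72.1)]
wrist 3 [(98, 72.6), (95, 71.0), (94, 69.2), (78, 68.6)]
wrist 4 [(89, 67.3), (85, 68.7), (87, 70.0), (7, 71.1)]
wrist 5 [(83, 67.1), (62, 68.6), (0, None), (0, None)]
wrist 6 [(44, 66.3), (0, None), (0, None), (0, None)]
scene 1 [(2, 67.0), (3, 69.6), (3, 70.4), (9, 70.4)]
scene 2 [(1, 67.0), (0, None), (0, None), (0, None)]
scene 3 [(3, 71.9), (1, 69.6), (3, 64.4), (11, 70.2)]
scene 4 [(1, 66.3), (6, 68.3), (4, 59.3), (10, 68.1)]
scene 5 [(3, 66.8), (1, 68.8), (3, 58.7), (6, 65.4)]
scene 6 [(3, 67.1), (2, 68.4), (7, 60.1), (7, 70.9)]
```

Rocker 3's slope has reversed and the force is 8.6 N, so it is at its stop. I'll press slightly more, lift, and verify.

>>> send_rows --steps '[{"translation": [0, 0, 0.1], "delta_rot": [0, 0, 0], "jaw": 1.5}, {"translation": [0, 0, 0.1], "delta_rot": [0, 0, 0], "jaw": 1.5}, {"translation": [0, 0, 0.1], "delta_rot": [0, 0, 0], "jaw": 1.5}, {"translation": [0, 0, 0], "delta_rot": [0, 0, 0], "jaw": 1.5}, {"translation": [0, 0, -1], "delta_rot": [0, 0, 0], "jaw": 1.5}, {"translation": [0, 0, -3], "delta_rot": [0, 0, 0], "jaw": 1.5}, {"translation": [0, 0, -5], "delta_rot": [0, 0, 0], "jaw": 1.5}, {"translation": [0, 0, -5], "delta_rot": [0, 0, 0], "jaw": 1.5}]'

```text
time: 9.3
tool_pos: [0.5619, 0.2288, 0.2321]
tool_rot: [0.001, 0.575, 0.818, 0.002]
contact_force: [1.1, -0.2, -0.1]
gripper_width: 0.27
grasp_force: 58.9
```

```bash
python3 chk.py 6 | grep -v scene; python3 -c "
from h import *
go([.507,-.1815,.329],SY)
f=load('w6');P=pts(f);tp=state()['tool_pos']
k=(f['range_z']>.05)&(np.hypot(P[...,0]-tp[0],P[...,1]-tp[1])<.025)&(P[...,2]>.1)&(P[...,2]<.2)
q=P[k]
for a in np.arange(.1,.2,.02):
    r=q[(q[:,2]>a)&(q[:,2]<a+.02)]
    if len(r): print(a.round(3),len(r),r.mean(0).round(4),r.min(0).round(3))
"
```

```text
t 9.3 pos [0.5619 0.2288 0.2321] F [ 1.08 -0.2  -0.11] w 0.27 gf 58.9 j [ 0.26  0.02  1.67  0.    1.45 -0.08]
delta cm [ 0.04 -0.08  5.21] rot [ 0.0039 -0.0002  0.0015]
wrist 1 [(74, 67.0), (73, 68.6), (74, 70.1), (74, 71.6)]
wrist 2 [(68, 66.6), (72, 68.4), (71, 70.2), (76, 72.0)]
wrist 3 [(69, 72.6), (62, 71.0), (60, 69.3), (62, 67.7)]
wrist 4 [(65, 67.3), (62, 68.7), (59, 70.2), (60, 71.4)]
wrist 5 [(60, 67.3), (57, 68.6), (61, 70.1), (61, 71.4)]
wrist 6 [(55, 66.7), (55, 68.5), (15, 69.8), (0, None)]
t 9.4 pos [0.5605 0.2283 0.2286] F [-0.85  0.11 -2.24] w 0.268 gf 58.9 j [ 0.26  0.02  1.68  0.    1.45 -0.08]
delta cm [-36.75 -18.91 -10.03] rot [-0.0012 -0.0004  0.0014]
0.1 2 [0.5629 0.2322 0.1197] [0.562 0.232 0.119]
0.12 91 [0.5636 0.2319 0.1305] [0.561 0.228 0.12 ]
0.14 118 [0.5633 0.2318 0.1503] [0.561 0.229 0.14 ]
0.16 40 [0.5632 0.232  0.1633] [0.561 0.229 0.16 ]
0.18 231 [0.5609 0.2383 0.1965] [0.552 0.226 0.192]
```

Rocker 3 is fully over (its slope mirrors the others), and rockers 1, 2, 4, 5 and 6 read as off. Going back to the stand.

>>> send_rows --steps '[{"translation": [0, 0, -3], "delta_rot": [0, 0, 0], "jaw": 1.5}, {"translation": [0, 0, -7], "delta_rot": [0, 0, 0], "jaw": 1.5}, {"translation": [-2, -1, -10], "delta_rot": [0, 0, 0], "jaw": 1.5}, {"translation": [-6, -3.1, -10], "delta_rot": [0, 0, 0], "jaw": 1.5}, {"translation": [-10, -5.1, -10], "delta_rot": [0, 0, 0], "jaw": 1.5}, {"translation": [-14, -7.2, -10], "delta_rot": [0, 0, 0], "jaw": 1.5}, {"translation": [-18, -9.3, -10], "delta_rot": [0, 0, 0], "jaw": 1.5}, {"translation": [-22, -11.3, -10], "delta_rot": [0, 0, 0], "jaw": 1.5}]'

```text
time: 10.2
tool_pos: [0.5277, -0.0184, 0.3269]
tool_rot: [-0.002, 0.575, 0.818, -0.001]
contact_force: [0.2, 1.3, -0.2]
gripper_width: 0.264
grasp_force: 59.0
```

>>> send_rows --steps '[{"translation": [-4, -2, 0], "delta_rot": [0, 0, 0], "jaw": 1.5}, {"translation": [-8, -4.1, 0], "delta_rot": [0, 0, 0], "jaw": 1.5}, {"translation": [-11, -5.6, 0], "delta_rot": [0, 0, 0], "jaw": 1.5}, {"translation": [-13, -6.7, 0], "delta_rot": [0, 0, 0], "jaw": 1.5}, {"translation": [-14.5, -7.5, 0], "delta_rot": [0, 0, 0], "jaw": 1.5}, {"translation": [-14.8, -7.6, 0], "delta_rot": [0, 0, 0], "jaw": 1.5}, {"translation": [-14.8, -7.6, 0], "delta_rot": [0, 0, 0], "jaw": 1.5}, {"translation": [-14.8, -7.6, 0], "delta_rot": [0, 0, 0], "jaw": 1.5}]'

```text
time: 11.0
tool_pos: [0.5075, -0.1811, 0.3284]
tool_rot: [-0.001, 0.575, 0.818, 0.0]
contact_force: [0.4, -0.3, 0.2]
gripper_width: 0.267
grasp_force: 59.0
```

```bash
cat > st.py <<'E'
from h import *
import sys
go([.507,-.1815,float(sys.argv[2])],SY)
tp=state()['tool_pos']
for n in ('wrist','scene'):
    f=grab(n,n[0]+sys.argv[1]); P=pts(f); c0=cam(f)
    k=(f['range_z']>.05)&(np.hypot(P[...,0]-tp[0],P[...,1]-tp[1])<.025)&(P[...,2]>.09)&(P[...,2]<tp[2]-.02)
    q=P[k]
    print(n,'lowest',q[:,2].min().round(4) if len(q) else None)
    for a in np.arange(.09,.3,.02):
        r=q[(q[:,2]>a)&(q[:,2]<a+.02)]
        if len(r)>8:
            m=r.mean(0); d=(m-c0)[:2]; d/=np.linalg.norm(d); print(a.round(3),len(r),m.round(4),'axis if shaft',(m[:2]+d*.0025).round(4))
E
python3 st.py 7 .329
```

```text
t 11.0 pos [ 0.5075 -0.1811  0.3284] F [ 0.37 -0.33  0.18] w 0.267 gf 59.0 j [-0.48 -0.19  1.71  0.    1.63 -0.83]
delta cm [-0.02 -0.06 -0.06] rot [-0.0008 -0.0015  0.0022]
wrist lowest 0.216
0.21 62 [ 0.5088 -0.178   0.2232] axis if shaft [ 0.5097 -0.1803]
0.23 111 [ 0.5086 -0.178   0.2406] axis if shaft [ 0.5094 -0.1804]
0.25 77 [ 0.5085 -0.1779  0.2566] axis if shaft [ 0.5094 -0.1803]
0.27 28 [ 0.5069 -0.1714  0.2893] axis if shaft [ 0.5078 -0.1738]
0.29 653 [ 0.5062 -0.1717  0.2996] axis if shaft [ 0.507  -0.1741]
scene lowest 0.2142
0.21 22 [ 0.5089 -0.1819  0.2236] axis if shaft [ 0.5064 -0.1817]
0.23 26 [ 0.5093 -0.1818  0.2407] axis if shaft [ 0.5068 -0.1816]
0.25 32 [ 0.5097 -0.1818  0.2605] axis if shaft [ 0.5072 -0.1815]
0.27 29 [ 0.5115 -0.1824  0.2816] axis if shaft [ 0.509  -0.1821]
0.29 100 [ 0.5156 -0.1823  0.2995] axis if shaft [ 0.5131 -0.1821]
```

>>> send_rows --steps '[{"translation": [-0.05, -0.1, 1], "delta_rot": [0, 0, 0], "jaw": 1.5}, {"translation": [-0.05, -0.1, 4], "delta_rot": [0, 0, 0], "jaw": 1.5}, {"translation": [-0.05, -0.1, 7], "delta_rot": [0, 0, 0], "jaw": 1.5}, {"translation": [-0.05, -0.1, 9.5], "delta_rot": [0, 0, 0], "jaw": 1.5}, {"translation": [-0.05, -0.1, 11.3], "delta_rot": [0, 0, 0], "jaw": 1.5}, {"translation": [-0.05, -0.1, 11.3], "delta_rot": [0, 0, 0], "jaw": 1.5}, {"translation": [-0.05, -0.1, 11.3], "delta_rot": [0, 0, 0], "jaw": 1.5}, {"translation": [-0.05, -0.1, 11.3], "delta_rot": [0, 0, 0], "jaw": 1.5}]'

```text
time: 11.9
tool_pos: [0.5076, -0.1829, 0.2179]
tool_rot: [0.001, 0.575, 0.818, 0.0]
contact_force: [0.5, 0.2, -0.3]
gripper_width: 0.266
grasp_force: 59.0
```

```bash
python3 st.py 8 .1258; python3 - <<'E'
from h import *
f=load('w8'); u,v=map(int,proj(f,[.5055,-.182,.088])); u0=max(0,u-80);v0=min(max(0,v-60),360)
cv2.imwrite('pics/m8.png',cv2.resize(f['pixels'][v0:v0+120,u0:u0+160],(640,480)))
E
```

```text
t 11.9 pos [ 0.5076 -0.1829  0.2179] F [ 0.5   0.23 -0.26] w 0.266 gf 59.0 j [-0.48 -0.14  1.84  0.    1.43 -0.83]
delta cm [ 0.17 -0.02  9.21] rot [0.0017 0.0019 0.0017]
wrist lowest 0.1054
0.09 18 [ 0.5093 -0.18    0.108 ] axis if shaft [ 0.5102 -0.1824]
0.11 98 [ 0.5091 -0.1801  0.1204] axis if shaft [ 0.51   -0.1825]
0.13 124 [ 0.5088 -0.1801  0.1405] axis if shaft [ 0.5097 -0.1825]
0.15 11 [ 0.5085 -0.1796  0.1516] axis if shaft [ 0.5094 -0.182 ]
0.17 387 [ 0.5062 -0.1738  0.1845] axis if shaft [ 0.5071 -0.1761]
0.19 310 [ 0.5065 -0.1735  0.1941] axis if shaft [ 0.5073 -0.1759]
scene lowest 0.1038
0.11 25 [ 0.5101 -0.1843  0.1201] axis if shaft [ 0.5076 -0.184 ]
0.13 25 [ 0.509  -0.1842  0.1401] axis if shaft [ 0.5065 -0.184 ]
0.15 25 [ 0.5095 -0.184   0.1602] axis if shaft [ 0.5071 -0.1838]
0.17 52 [ 0.5161 -0.1843  0.1832] axis if shaft [ 0.5136 -0.184 ]
0.19 37 [ 0.516  -0.185   0.1937] axis if shaft [ 0.5135 -0.1848]
```

View pics/m8.png

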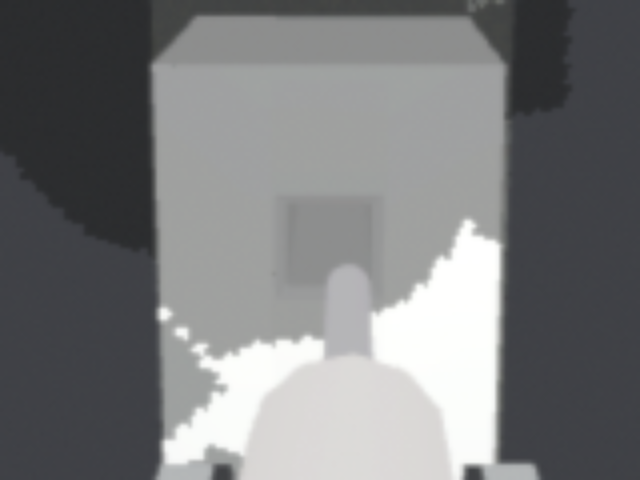

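The picture shows the socket centred at about (330,247) and the shaft tip at (348,268), so the tip is slightly to the right. I'll compute the offset.

```bash
python3 - <<'E'
from h import *
f=load('w8'); u,v=map(int,proj(f,[.5055,-.182,.088])); u0=max(0,u-80);v0=min(max(0,v-60),360)
px=lambda x,y:(u0+x/4-.4,v0+y/4-.4)
S=onplane(f,*px(330,247),.0845); print('socket',S)
for z in(.1035,.1055): 
    T=onplane(f,*px(348,268),z); print('tip front',T,'to tool',totool(S-T)*100)
for z,x in((.12,348),(.14,348.5)):
    print(onplane(f,*px(x,300),.115))
E
```

```text
socket [ 0.50662711 -0.18282194  0.0845    ]
tip front [ 0.50915861 -0.18060068  0.1035    ] to tool [-0.1194652  -0.31698654  1.89965053]
tip front [ 0.50897466 -0.18010156  0.1055    ] to tool [-0.17224669 -0.3169449   2.09975993]
[ 0.50986816 -0.18261986  0.115     ]
[ 0.509942   -0.18259321  0.115     ]
```

>>> send_rows --steps '[{"translation": [0.1, -0.25, 0], "delta_rot": [0, 0, 0], "jaw": 1.5}, {"translation": [0.1, -0.25, 0], "delta_rot": [0, 0, 0], "jaw": 1.5}, {"translation": [0.1, -0.25, 0.5], "delta_rot": [0, 0, 0], "jaw": 1.5}, {"translation": [0.1, -0.25, 1.2], "delta_rot": [0, 0, 0], "jaw": 1.5}, {"translation": [0.1, -0.25, 1.9], "delta_rot": [0, 0, 0], "jaw": 1.5}, {"translation": [0.1, -0.25, 2.6], "delta_rot": [0, 0, 0], "jaw": 1.5}, {"translation": [0.1, -0.25, 3], "delta_rot": [0, 0, 0], "jaw": 1.5}, {"translation": [0.1, -0.25, 3], "delta_rot": [0, 0, 0], "jaw": 1.5}]'

```text
time: 12.8
tool_pos: [0.5036, -0.1824, 0.185]
tool_rot: [-0.001, 0.575, 0.818, -0.0]
contact_force: [-0.8, 0.7, 0.1]
gripper_width: 0.264
grasp_force: 59.0
```

```bash
python3 -c "
from h import *
go([.507,-.182,.1258],SY)"
```

```text
t 12.8 pos [ 0.5036 -0.1824  0.185 ] F [-0.77  0.67  0.09] w 0.264 gf 59.0 j [-0.49 -0.12  1.88 -0.    1.38 -0.83]
delta cm [-0.09  0.34  5.92] rot [-0.0014 -0.0015  0.0013]
```

The tip is inside the socket with no side force. I'll lower it to the seat.

>>> send_rows --steps '[{"translation": [0, 0.05, 1], "delta_rot": [0, 0, 0], "jaw": 1.5}, {"translation": [0, 0.05, 2], "delta_rot": [0, 0, 0], "jaw": 1.5}, {"translation": [0, 0.05, 3], "delta_rot": [0, 0, 0], "jaw": 1.5}, {"translation": [0, 0.05, 4], "delta_rot": [0, 0, 0], "jaw": 1.5}, {"translation": [0, 0.05, 4.8], "delta_rot": [0, 0, 0], "jaw": 1.5}, {"translation": [0, 0.05, 5.3], "delta_rot": [0, 0, 0], "jaw": 1.5}, {"translation": [0, 0.05, 5.5], "delta_rot": [0, 0, 0], "jaw": 1.5}, {"translation": [0, 0.05, 5.5], "delta_rot": [0, 0, 0], "jaw": 1.5}]'

```text
time: 13.6
tool_pos: [0.5045, -0.1825, 0.1311]
tool_rot: [-0.0, 0.575, 0.818, -0.0]
contact_force: [-0.6, 0.4, -0.6]
gripper_width: 0.262
grasp_force: 59.0
```

```bash
python3 -c "
from h import *
go([.507,-.182,.1258],SY)"
```

```text
t 13.6 pos [ 0.5045 -0.1825  0.1311] F [-0.65  0.45 -0.56] w 0.262 gf 59.0 j [-0.49 -0.06  1.92 -0.    1.28 -0.83]
delta cm [-0.04  0.25  0.53] rot [-0.0002 -0.0002  0.0013]
```

>>> send_rows --steps '[{"translation": [0, 0, 0.1], "delta_rot": [0, 0, 0], "jaw": 1.5}, {"translation": [0, 0, 0.2], "delta_rot": [0, 0, 0], "jaw": 1.5}, {"translation": [0, 0, 0.3], "delta_rot": [0, 0, 0], "jaw": 1.5}, {"translation": [0, 0, 0.4], "delta_rot": [0, 0, 0], "jaw": 1.5}, {"translation": [0, 0, 0.5], "delta_rot": [0, 0, 0], "jaw": 1.5}, {"translation": [0, 0, 0.5], "delta_rot": [0, 0, 0], "jaw": 1.5}, {"translation": [0, 0, 0.5], "delta_rot": [0, 0, 0], "jaw": 1.5}, {"translation": [0, 0, 0.5], "delta_rot": [0, 0, 0], "jaw": 1.5}]'

```text
time: 14.4
tool_pos: [0.5046, -0.1825, 0.1263]
tool_rot: [-0.0, 0.575, 0.818, 0.0]
contact_force: [-0.6, -0.5, -1.3]
gripper_width: 0.263
grasp_force: 59.0
```

>>> send_rows --steps '[{"translation": [0, 0, 0.1], "delta_rot": [0, 0, 0], "jaw": 1.5}, {"translation": [0, 0, 0.1], "delta_rot": [0, 0, 0], "jaw": 1.5}, {"translation": [0, 0, 0.1], "delta_rot": [0, 0, 0], "jaw": 2.6}, {"translation": [0, 0, 0.1], "delta_rot": [0, 0, 0], "jaw": 3.5}, {"translation": [0, 0, 0.1], "delta_rot": [0, 0, 0], "jaw": 6}, {"translation": [0, 0, 0.1], "delta_rot": [0, 0, 0], "jaw": 8}, {"translation": [0, 0, 0.1], "delta_rot": [0, 0, 0], "jaw": 8}, {"translation": [0, 0, 0.1], "delta_rot": [0, 0, 0], "jaw": 8}]'

```text
time: 15.2
tool_pos: [0.5046, -0.1825, 0.1253]
tool_rot: [-0.0, 0.575, 0.818, 0.0]
contact_force: [0.5, 0.3, 0.0]
gripper_width: 0.939
grasp_force: 0.0
```

>>> send_rows --steps '[{"translation": [0, 0, -1], "delta_rot": [0, 0, 0], "jaw": 8}, {"translation": [0, 0, -3], "delta_rot": [0, 0, 0], "jaw": 8}, {"translation": [0, 0, -6], "delta_rot": [0, 0, 0], "jaw": 8}, {"translation": [0, 0, -9], "delta_rot": [0, 0, 0], "jaw": 8}, {"translation": [0, 0, -12], "delta_rot": [0, 0, 0], "jaw": 8}, {"translation": [0, 0, -15], "delta_rot": [0, 0, 0], "jaw": 8}, {"translation": [0, 0, -17], "delta_rot": [0, 0, 0], "jaw": 8}, {"translation": [0, 0, -17], "delta_rot": [0, 0, 0], "jaw": 8}]'

```text
time: 16.0
tool_pos: [0.5061, -0.1833, 0.3004]
tool_rot: [0.004, 0.575, 0.818, 0.001]
contact_force: [0.4, 0.4, 0.3]
gripper_width: 0.934
grasp_force: 0.0
```

```bash
python3 - <<'E'
from h import *
go([.507,-.182,.1258],SY)
f=grab('wrist','w9'); P=pts(f)
m=(P[...,2]>.14)&(P[...,2]<.2)&(np.hypot(P[...,0]-.506,P[...,1]+.182)<.035)&(f['range_z']>.02)
q=P[m]; print(m.sum(),np.median(q,0),q[:,2].max()); print(cv2.minEnclosingCircle((q[q[:,2]>.15][:,:2]*1000).astype(np.float32)))
h=grab('scene','s9'); Q=pts(h)
k=(np.hypot(Q[...,0]-.506,Q[...,1]+.182)<.025)&(Q[...,2]>.08)&(Q[...,2]<.2); q=Q[k]; print('zmax',q[:,2].max())
for a in (.1,.12,.135): r=q[(q[:,2]>a)&(q[:,2]<a+.012)]; print(a,r.mean(0).round(4))
cv2.imwrite('pics/m9.png',np.hstack([cv2.resize(h['pixels'][180:320,160:500],(680,280))[:, :],]))
E
```

```text
t 16.0 pos [ 0.5061 -0.1833  0.3004] F [0.41 0.37 0.28] w 0.934 gf 0.0 j [-0.49 -0.19  1.75  0.    1.57 -0.83]
delta cm [ 0.2   0.03 17.46] rot [0.0056 0.0061 0.0014]
882 [ 0.50634651 -0.18077526  0.15546768] 0.15752115522943383
((506.7355041503906, -182.09552001953125), 11.872160911560059)
zmax 0.15774580148311135
0.1 [ 0.5131 -0.1839  0.1057]
0.12 [ 0.5132 -0.184   0.1261]
0.135 [ 0.5128 -0.1847  0.141 ]
```

View pics/m9.png

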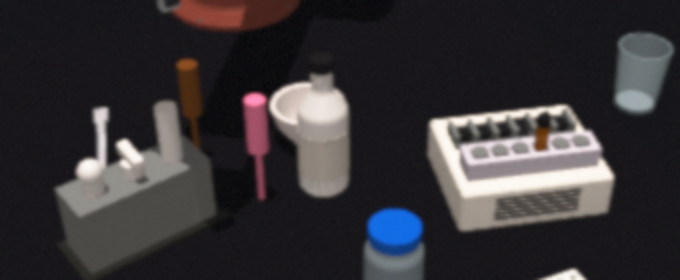

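The stylus is upright at (168,130) with its top at z=0.1555, the same height as before. The vial is still in its well at (541,132), so I'm handing in.

```bash
python3 -c "
from plant import *
print(job_done())"
```

```text
the job is handed in; nothing more can be done
None
```

Rocker 3, in front of the vial, is pressed fully on, the stylus hangs home and upright in its socket, and the job is handed in; no verdict came back, and rocker 6 was only partly in view at the last check.

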